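# Unclip and open the hardware crate under the rack shelf

### The arm

A 7-joint arm with a two-finger parallel gripper is mounted at the origin on a cart in front of the work surface, level with it; the furniture and walls round the work are solid. World frame = base frame: x ahead of the robot, y to its left, z up, the work surface at z = 0. Lengths are in mm, angles in degrees, forces in N, time in s.
With the tool pointing down it reaches from about 400 to 875 mm from the base axis. Payload 6.5 kg.
Tool frame: the origin (TCP) lies at the very end of the fingers, on their centre line; the grasp point (between the pads) lies 19 mm behind it; y points along the fingers, x is the direction in which the jaws open and shut, and the axes are right-handed (so a half turn about y gives the same grasp; the last joint's range is limited). The gripper opens to 88 mm and grips with 3 to 60 N. Pads are 18 mm wide; open, the fingers measure 123 mm over their backs; the gripper's body (75 mm by 187 mm) begins 45 mm behind the grasp point.
Start: joints at [-78.335, 30.733, -0.252, 88.115, 0.149, 61.152, -4.079], TCP at [173.245, 626.479, 238.716] pointing down, gripper open.
Joint ranges: [-154.64, 154.64], [-21.42, 123.67], [-72.66, 72.17], [13.99, 137.28], [-74.86, 254.86], [10.95, 109.41], [-158.01, 158.01]. Speed limits (degrees/s): [136.94, 136.94, 180, 180, 180, 180, 180].

### API

Orientations are given as [roll, pitch, yaw] about the fixed x, y, z axes, in that order (R = Rz(yaw) Ry(pitch) Rx(roll)).
In Python, from plant import env, imaging gives the robot as it stands. The module is installed in compiled form; this text tells all that it offers.
- The arm moves only by the tool carry_out, never from a script. Its argument "increments" is a list of rows, each a list of 7 numbers: the shift along the world's x, y, z in mm, then the turn, a rotation vector about the world's x, y, z in rad, then the finger opening in mm, from 0 to 88.1. In form: [[dx, dy, dz, ax, ay, az, claw], ...]. A call has 1 to 8 rows; each row is the pose to reach, as a shift and turn from the pose measured when the call began; what a row does not reach only later rows make up. A row lasts 1/10 s, in which the tool goes at most 50 mm and 8.59 degrees, less where a joint would pass 70% of its speed; a pose out of reach is approached as far as the arm can. A call with a gripper value outside its range is refused whole. The fingers move at their own pace and stop on an object; "squeeze" is the grip in N (left out, the last holds). Time passes only in rows, so rows that repeat a pose let the fingers close. It gives the time, the measured TCP pose, the force and the opening at its end, in the units of the state.
- env.sense(): the state, without advancing time (a new reading comes with each control period).
- imaging.camera(name): name is "scene" or "top" or "wrist"; returns the picture (420x560x3 uint8, red, green, blue); there is no depth.
- imaging.get_calibration(name): a dict with "vfov" (degrees; the focal length in pixels is half the picture's height over the tangent of half this angle, whatever the lens; pixels are square), "cx", "cy" (the principal point, pixels), "distortion" ([k1, k2, p1, p2, k3] as OpenCV has them; the pictures are not rectified), "camera_from_world" (4x4, takes a point from world to camera coordinates). Camera axes: x right, y down, z forward; pixel columns grow to the right and rows downward; lengths in mm; the calibration is good to about 2 mm. A picture is of the moment at which its call begins: read the wrist's pose just before it. get_calibration takes no time and is no camera call; for the wrist camera it gives the pose at the moment of the call.
- env.job_done(): hands the job in, once; it reports no verdict.
The state is a dict: "clock": time; "q": joint angles; "dq": joint speeds; "joint_torque": joint torques, N m; "position": TCP position; "eef_rot": TCP orientation; "contact_force": force on the tool from outside, world axes, zero at the start; "moment": the same for the moment, N m; "opening": finger opening in mm.
Only numpy, scipy, OpenCV 4.12 (cv2) and the standard library are available. Lean on these libraries where they do the work, as an engineer would, in place of code of your own. Each camera call takes 0.05 s, during which the arm holds its last target.

### The job

Flip both steel spring clips of the plywood crate fully off the lid, the near one and the far one that sits below the shelf's front edge. Only when both are off, lift the lid by its bar and lay it down flat, right way up, on the table to the left of the crate, lowering it in the grip, not dropping it. Leave the thread cone on the shelf, the snap pot and the dye bottle where they stand.

Things in the scene. Friction and masses are not known exactly. Their poses are not given: they have to be found in the camera images.
- crate: Plywood crate 150 (x) x 130 (y) x 70 mm, fixed on a 10 mm base board (200 mm wide, from 90 mm before to 190 mm behind the crate's centre). Origin on the table under the crate's centre; x points from the near to the far clip (away from the robot), y left, z up. Rim 80 mm above the table; with the lid on, the lid's plate top is at 88 mm.
- shelf_edge (a point): Middle of the lower front edge of the fixed shelf, crate (95, 0, 235) mm. The shelf is 15 mm thick, 200 mm wide, top at 250 mm, from crate x = 95 to 190 mm, on posts at x = 172, y = +/-89 mm. An upright gripper at the far clip hits it: lean the tool 30 to 45 degrees, fingers pointing away from the robot and down.
- near_clip (a joint): Near clip's angle, rad: 0 = shut over the lid, 1.75 = fully off (top swung outwards and down, towards the robot). Hinge pin along y at crate (-83, 0, 52) mm. Sprung over centre: let go below 0.42 it snaps shut, above that it snaps open to 1.75 by itself. About 6 to 10 N outwards at the tab moves it.
- near_clip_fold (a point): Fold between the near clip's hook and thumb tab (moves with it); shut: crate (-83, 0, 93) mm. Clip: steel sheet 3 mm thick, 60 mm wide in y; its hook, 90 to 93 mm high, reaches in to x = -66 mm. From the fold the tab rises 40 mm to an 8 mm rolled end, bent outwards by 11 to 37 degrees from upright, each differently and not measured: feel for its inner face low down, push it outwards.
- far_clip (a joint): Angle of the far clip, same kind as the near clip: 0 = shut, 1.75 = flipped fully off (top swung outwards and down, away from the robot). Hinge pin at crate (+83, 0, 52) mm, same spring and over-centre angle of 0.42 rad.
- far_clip_fold (a point): Fold between the far clip's hook and thumb tab (moves with it); shut: crate (+83, 0, 93) mm. Mirror image of the near clip, its tab bent by its own unmeasured angle, 11 to 37 degrees outwards.
- lid: Loose plywood lid, about 0.35 kg, plate 156 x 136 x 8 mm with 6 mm deep ribs below it that sit inside the crate's rim. Origin at the centre of the ribs' underside, axes as the crate's while it is on; z is up when it is right way up. On the crate the origin is 74 mm above the table, lying on the table 0 mm.
- lid_bar (a point): Centre of the lid's wooden grab bar, 37 mm above the lid's origin: the bar is 18 mm wide in lid x, 90 mm long in lid y and 18 mm high, top 46 mm above the lid's origin, with 14 mm air between it and the plate; grip it across x.
- thread_cone: Bystander: cream thread cone, 62 mm wide, 98 mm high, loose on the shelf; origin under its centre.
- snap_pot: Bystander: white flat round pot, 69 mm wide, 31 mm high, on the table; origin under its centre.
- dye_bottle: Bystander: brown bottle, 38 mm wide, 95 mm high, on the table; origin under its centre.

How it is judged (in metres and radians):
On the way, in this order (a step that is already met when the one before it is completed fails the run):
1. both clips are flipped off (over 1.3 rad) while the lid still sits on the crate (value of joint each of near_clip, far_clip above 1.3 rad and z of lid in the frame of crate between 0.068 and 0.085 m and horizontal distance between lid and crate below 0.02 m), for 0.1 s.
2. the lid is lifted clear of the crate in the gripper (height (world z) of lid above 0.095 m and contact force between the fingers and lid above 0.5 N), for 0.1 s.
3. the lid is lowered to the table (within 15 mm) left of the crate while still held (height (world z) of lid below 0.015 m and contact force between the fingers and lid above 0.5 N and y of lid in the frame of crate above 0.12 m), for 0.05 s.
At the end, for the whole second after the job is handed in: Both clips stand flipped off (over 1.3 rad); the lid lies at rest flat (within 0.06 rad, right way up, origin within -4 to +6 mm of the table top) on the table, its centre more than 120 mm to the left of the crate's centre (value of joint each of near_clip, far_clip above 1.3 rad and height (world z) of lid between -0.004 and 0.006 m and angle between lid's own z axis and vertical below 0.06 rad and y of lid in the frame of crate above 0.12 m and linear speed of lid below 0.02 m/s); the robot touches nothing.
It fails at once if the lid is pulled up while a clip still holds it (z of lid in the frame of crate above 0.085 m and value of joint any of near_clip, far_clip below 0.6 rad).
It fails at once if the thread cone, the snap pot or the dye bottle is moved by more than 30 mm (distance of any of thread_cone, snap_pot, dye_bottle from where it was at the start of the episode above 0.03 m).
It also fails if it takes over 54 s, if anything falls off the work surface, if the arm or the gripper's body presses on something with over 40 N, if the wrist force passes 120 N, or if a joint passes its speed limit or range.

## Working session

There is one attempt and no reset: what is moved stays moved. The work goes in short steps, Python scripts to look and compute and a tool call to move; the robot and the scene stay as the last step left them, time stands still between calls to the robot, and variables do not carry over. Pictures are saved under pics/ and viewed, and the job is handed in when it is done.

Besides the shell and the picture viewer there is one more tool, called after ">>>" by a JSON object that holds its "fn" and its "kwargs", one argument or row to a line. carry_out: Moves the arm, as the interface text tells. Its arguments: {"type":"object","properties":{"increments":{"type":"array","items":{"type":"array","items":{"type":"number"}}},"squeeze":{"type":"number"}},"required":["increments"]}

```bash
mkdir -p pics
cat > h.py <<'E'
from plant import env, imaging
import numpy as np, cv2
def snap(n,f):
    c=imaging.get_calibration(n); im=imaging.camera(n); cv2.imwrite('pics/'+f,im[:,:,::-1]); np.save('pics/'+f+'.npy',im); 
    import pickle; pickle.dump(c,open('pics/'+f+'.cal','wb')); return im,c
def K(c):
    f=210/np.tan(np.radians(c['vfov'])/2); return np.array([[f,0,c['cx']],[0,f,c['cy']],[0,0,1.]])
def ray(c,uv):
    p=cv2.undistortPoints(np.array([[uv]],float),K(c),np.array(c['distortion'],float))[0,0]
    T=np.array(c['camera_from_world']); R=T[:3,:3]; o=-R.T@T[:3,3]; d=R.T@np.array([p[0],p[1],1]); return o,d/np.linalg.norm(d)
def onz(c,uv,z):
    o,d=ray(c,uv); return o+d*(z-o[2])/d[2]
def tri(l):
    A=np.zeros((3,3));b=np.zeros(3)
    for c,uv in l:
        o,d=ray(c,uv);P=np.eye(3)-np.outer(d,d);A+=P;b+=P@o
    x=np.linalg.solve(A,b); return x,[float(np.linalg.norm(np.cross(x-ray(c,uv)[0],ray(c,uv)[1]))) for c,uv in l]
def proj(c,p):
    T=np.array(c['camera_from_world']); r,_=cv2.Rodrigues(T[:3,:3]); return cv2.projectPoints(np.array(p,float).reshape(-1,3),r,T[:3,3],K(c),np.array(c['distortion'],float))[0][:,0]
def load(f):
    import pickle; return np.load('pics/'+f+'.npy'),pickle.load(open('pics/'+f+'.cal','rb'))
E
python3 - <<'E'
from h import *
np.set_printoptions(precision=2,suppress=True)
s=env.sense(); print(s)
for n in ('scene','top','wrist'):
    im,c=snap(n,n+'0.png'); T=np.array(c['camera_from_world']); print(n,c['vfov'],c['distortion'],-T[:3,:3].T@T[:3,3],T[2,:3])
E
```

```text
{'clock': 0.0, 'q': array([-78.33,  30.78,  -0.25,  88.17,   0.15,  61.15,  -4.08]), 'dq': array([ 0.03, -0.07,  0.04, -0.06, -0.05, -0.03,  0.1 ]), 'joint_torque': array([ -0.  , -57.1 ,   0.99, -25.16,  -0.06,   0.02,   0.  ]), 'position': array([173.11, 625.89, 237.83]), 'eef_rot': array([-90.01,   0.1 ,  74.55]), 'contact_force': array([-0.71,  0.47, -0.46]), 'moment': array([ 0.05,  0.02, -0.02]), 'opening': 88.18866831418582}
scene 43.62150647963662 [-0.21  0.    0.    0.    0.  ] [  36.03 1080.22  627.84] [ 0.47 -0.77 -0.43]
top 57.476502225724666 [-0.07  0.    0.    0.    0.  ] [ 355.31  233.86 1124.06] [ 0.2   0.03 -0.98]
wrist 59.84476390392629 [-0.09  0.    0.    0.    0.  ] [107.39 644.8  385.17] [ 0.25 -0.07 -0.97]
```

View pics/scene0.png

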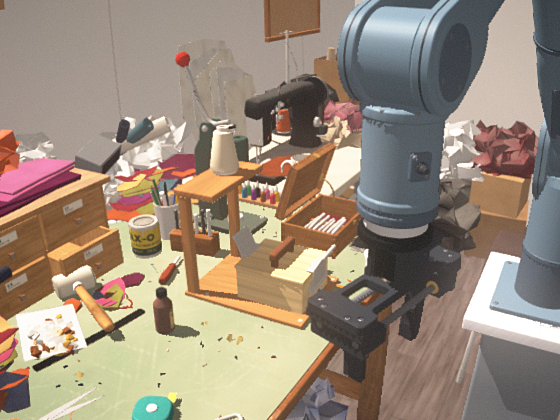

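View pics/top0.png

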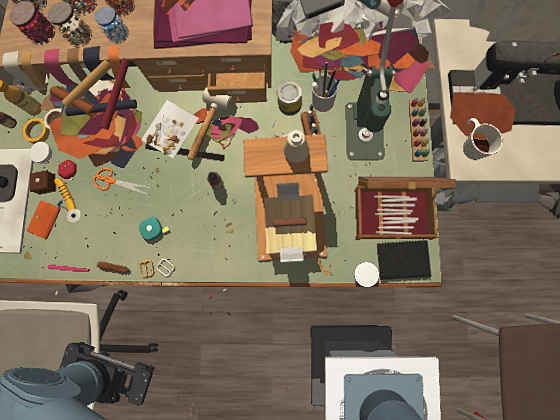

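View pics/wrist0.png

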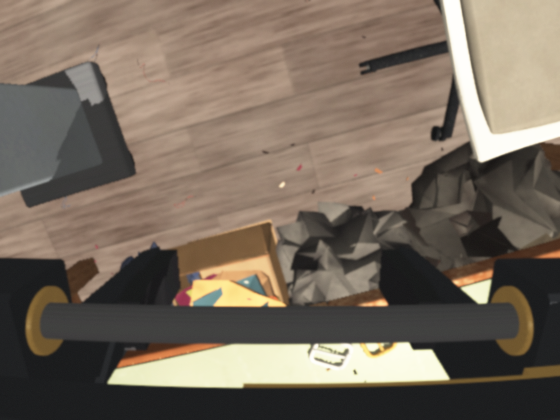

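The crate is at about (290,220) in top, with its shelf above it. The scene camera views it from the left, with the crate at about (280,275). I'll enlarge both.

Run:
```python
from h import *
np.set_printoptions(precision=1,suppress=True)
im,c=load('top0.png'); x0,y0,w,h=230,120,120,150
cv2.imwrite('pics/top0c.png',cv2.resize(im[y0:y0+h,x0:x0+w,::-1],None,fx=4,fy=4,interpolation=cv2.INTER_CUBIC))
im,c2=load('scene0.png'); x0,y0,w,h=170,110,190,150
cv2.imwrite('pics/scene0c.png',cv2.resize(im[180:330,170:360,::-1],None,fx=4,fy=4,interpolation=cv2.INTER_CUBIC))
for p in [(290,222),(290,250),(290,158),(367,273),(214,181)]: print(p,onz(c,p,0),onz(c,p,88))
```

```text
(290, 222) [536.7 258.5   0. ] [522.5 256.6  88. ]
(290, 250) [453.6 258.4   0. ] [445.9 256.5  88. ]
(290, 158) [736.  258.8   0. ] [706.2 256.9  88. ]
(367, 273) [386.8  35.5   0. ] [384.4  51.   88. ]
(214, 181) [664.2 491.7   0. ] [640.  471.5  88. ]
```

View pics/top0c.png

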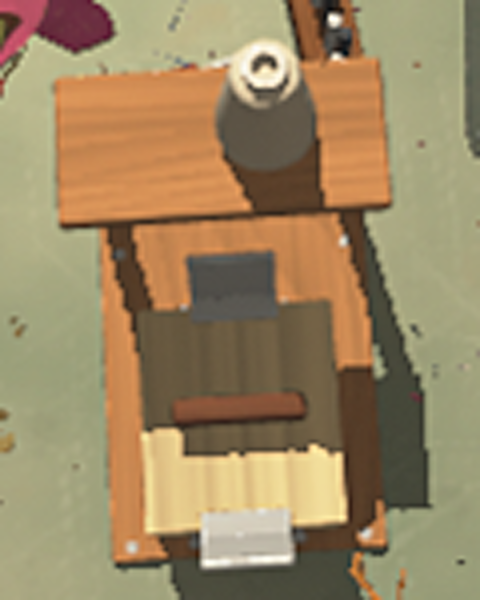

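View pics/scene0c.png

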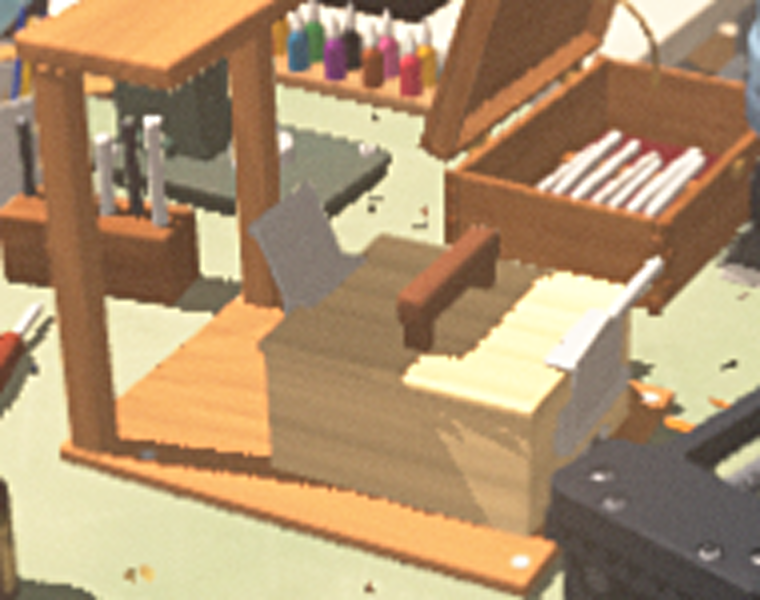

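Top crop: lid corners are at about (137,312), (146,533), (347,521) and (330,300), and the bar runs from (173,408) to (305,400). In the scene crop the same corners show at (262,345), (530,410) and (378,236). Both clips are shut, with the tabs visible.

Run:
```python
from h import *
np.set_printoptions(precision=1,suppress=True)
_,ct=load('top0.png'); _,cs=load('scene0.png')
t=lambda u,v:((u+.5)/4-.5+230,(v+.5)/4-.5+120)
s=lambda u,v:((u+.5)/4-.5+170,(v+.5)/4-.5+180)
P={}
for n,a,b in [('FL',(137,312),(262,345)),('NL',(146,533),(530,410)),('FR',(330,300),(378,236)),('NR',(347,521),(632,285)),
  ('barL top mid',(176,406),(410,297)),('barR',(303,398),(488,233)),
  ('farclip tab tip L',(188,257),(252,228)),('farclip tip R',(273,252),(303,187)),('near tip L',(200,567),None),
  ('base NL',(118,563),(520,590)),('shelf frontL',(62,226),(165,84))]:
    A=t(*a)
    if b: x,e=tri([(ct,A),(cs,s(*b))]); print(n,x,np.array(e))
    else: print(n,'z88',onz(ct,A,125))
c4=np.array([onz(ct,t(*a),88)[:2] for a in [(137,312),(146,533),(347,521),(330,300)]]); print(c4,c4.mean(0))
f=(c4[0]+c4[3]-c4[1]-c4[2])/2; l=(c4[0]+c4[1]-c4[2]-c4[3])/2; print(np.linalg.norm(f),np.degrees(np.arctan2(f[1],f[0])),np.linalg.norm(l),np.degrees(np.arctan2(-l[0],l[1])))
print('barL',onz(ct,t(176,406),120),'barR',onz(ct,t(303,398),120))
# pot/bottle
print('pot',onz(ct,(367,273),31),'bottle cap',onz(ct,(214,176),95))
print('cone',onz(ct,t(266,62),348))
```

```text
FL [590.6 328.9  85.5] [1.3 1.3]
NL [438. 321.  88.] [0. 0.]
FR [600.8 195.5  84.7] [0.8 0.8]
NR [447.2 185.8  88.8] [1.1 1.1]
barL top mid [519.  299.1 118.2] [1.2 1.2]
barR [523.5 213.9 114.6] [2.7 2.7]
farclip tab tip L [619.1 291.5 128.9] [0.7 0.7]
farclip tip R [623.6 234.8 127.1] [0.3 0.3]
near tip L z88 [413.1 282.5 125. ]
base NL [425.1 349.3   3.3] [2.4 2.4]
shelf frontL [611.1 362.1 238.9] [1. 1.]
[[591.3 329.4]
 [438.1 321. ]
 [446.2 185.3]
 [599.3 195.3]] [518.7 257.7]
153.39609209673017 3.4310212698837925 135.13776644358703 3.444814496070575
barL [519.8 299.5 120. ] barR [525.  215.1 120. ]
pot [386.   40.9  31. ] bottle cap [652.7 470.5  95. ]
cone [669.8 238.  348. ]
```

Crate centre is about (519, 258) with yaw about 3.45°. The plate triangulates to 153 × 135 mm at z about 88, and the bar top to about 118, so both agree with the text. I'll go to a hover near the near clip, closing the fingers on the way, and look from there.

>>> {"fn": "carry_out", "kwargs": {
  "increments": [
    [30,-40,0,0,0,0.1,60],
    [60,-80,0,0,0,0.2,40],
    [90,-120,0,0,0,0.33,20],
    [120,-160,0,0,0,0.33,0],
    [150,-200,0,0,0,0.33,0],
    [180,-240,0,0,0,0.33,0],
    [210,-280,0,0,0,0.33,0],
    [230,-310,0,0,0,0.33,0]
  ],
  "squeeze": 20
}}

```text
clock: 0.95
position: [405.0, 312.8, 238.0]
eef_rot: [-90.0, 0.1, 93.3]
contact_force: [0.4, 0.3, -0.1]
opening: 27.0
```

>>> {"fn": "carry_out", "kwargs": {
  "increments": [
    [20,-30,0,0,0,0,0],
    [46,-59,0,0,0,0,0],
    [46,-59,0,0,0,0,0],
    [46,-59,0,0,0,0,0]
  ]
}}

```text
clock: 1.35
position: [451.3, 253.1, 237.9]
eef_rot: [-90.0, 0.1, 93.2]
contact_force: [0.1, 0.6, -0.2]
opening: 0.6
```

Run:
```python
from h import *
np.set_printoptions(precision=2,suppress=True)
s=env.sense(); print(s['clock'],s['position'],s['eef_rot'],s['opening'])
im,c=snap('wrist','w1.png'); T=np.array(c['camera_from_world']); print(-T[:3,:3].T@T[:3,3],T[2,:3])
snap('scene','scene1.png')
```

```text
1.35 [451.27 253.14 237.91] [-90.01   0.13  93.16] 0.6135330518255242
[383.13 250.58 385.12] [ 0.26  0.01 -0.97]
```

View pics/w1.png

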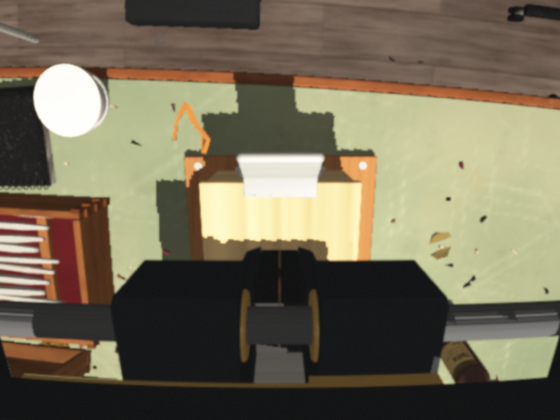

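View pics/scene1.png

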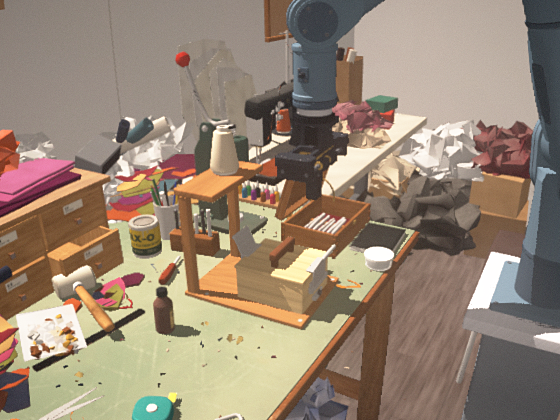

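Wrist view: near tab outer edge is at v≈155 (u 238–322), the hook's inner edge at v≈195 (u 243–317), and the closed fingertips at (280,255). Next I'll measure the tab and the gripper's body height.

Run:
```python
from h import *
np.set_printoptions(precision=1,suppress=True)
im,c=load('w1.png'); cv2.imwrite('pics/w1c.png',cv2.resize(im[140:215,180:380,::-1],None,fx=4,fy=4,interpolation=cv2.INTER_CUBIC))
im2,c2=load('scene1.png'); cv2.imwrite('pics/s1c.png',cv2.resize(im2[80:210,240:390,::-1],None,fx=4,fy=4,interpolation=cv2.INTER_CUBIC))
C=np.array([519,257.7]);a=np.radians(3.44);R=np.array([[np.cos(a),-np.sin(a)],[np.sin(a),np.cos(a)]])
W=lambda p:np.r_[C+R@np.array(p[:2]),p[2]]
for p in [(-78,68,88),(-78,-68,88),(-66,30,93),(-66,-30,93),(-83,30,93),(-103,30,128),(-103,-30,128)]: print(p,proj(c,W(p)),proj(load('top0.png')[1],W(p)))
```

```text
(-78, 68, 88) [[361.2 182. ]] [[266.2 253.2]]
(-78, -68, 88) [[197.7 182.6]] [[316.4 250.3]]
(-66, 30, 93) [[315.9 197.6]] [[279.9 247.8]]
(-66, -30, 93) [[243.  197.8]] [[302.1 246.5]]
(-83, 30, 93) [[316.3 177.2]] [[280.2 254.1]]
(-103, 30, 128) [[321.6 158.1]] [[280.  260.8]]
(-103, -30, 128) [[236.6 158.5]] [[303.1 259.5]]
```

View pics/w1c.png

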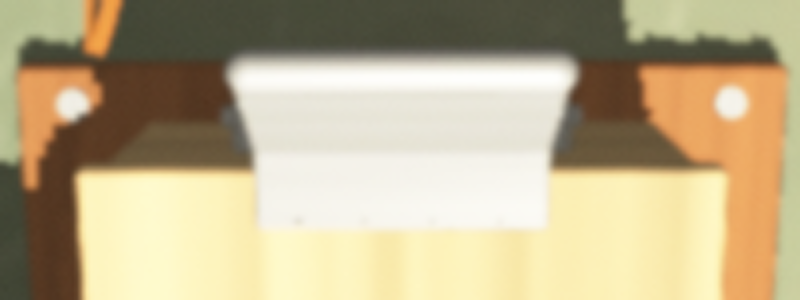

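View pics/s1c.png

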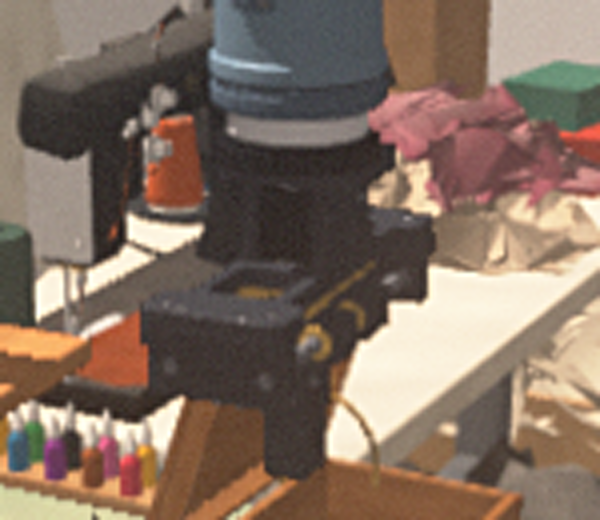

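The predicted hook and lid edges fall within 1–2 px in the wrist view, so the crate frame holds. Now I'll descend just inside the near tab.

>>> {"fn": "carry_out", "kwargs": {
  "increments": [
    [0,0,-40,0,0,0,0],
    [0,0,-80,0,0,0,0],
    [0,0,-110,0,0,0,0],
    [0,0,-125,0,0,0,0],
    [0,0,-137,0,0,0,0],
    [0,0,-137,0,0,0,0]
  ]
}}

```text
clock: 2.05
position: [448.8, 255.3, 99.7]
eef_rot: [-89.9, 0.1, 93.5]
contact_force: [-0.1, -0.2, -0.1]
opening: 0.4
```

>>> {"fn": "carry_out", "kwargs": {
  "increments": [
    [-4,0,0,0,0,0,0],
    [-8,0,0,0,0,0,0],
    [-12,-1,0,0,0,0,0],
    [-16,-1,0,0,0,0,0]
  ]
}}

```text
clock: 2.45
position: [435.9, 255.7, 101.7]
eef_rot: [-90.3, -0.0, 93.5]
contact_force: [5.8, 0.3, 0.9]
opening: 0.4
```

Contact at about 6 N. I'll keep pushing outward past over-centre.

>>> {"fn": "carry_out", "kwargs": {
  "increments": [
    [-7,0,0,0,0,0,0],
    [-14,-1,-1,0,0,0,0],
    [-21,-1,-2,0,0,0,0],
    [-28,-2,-4,0,0,0,0],
    [-35,-2,-6,0,0,0,0],
    [-42,-2,-8,0,0,0,0],
    [-48,-3,-10,0,0,0,0],
    [-48,-3,-10,0,0,0,0]
  ]
}}

```text
clock: 3.25
position: [386.5, 252.4, 91.2]
eef_rot: [-90.2, 0.0, 93.5]
contact_force: [0.2, -0.3, -1.0]
opening: 0.2
```

Run:
```python
from h import *
im,c=snap('scene','scene2.png'); cv2.imwrite('pics/s2c.png',cv2.resize(im[200:340,200:390,::-1],None,fx=4,fy=4,interpolation=cv2.INTER_CUBIC))
```

```text
(no output)
```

View pics/s2c.png

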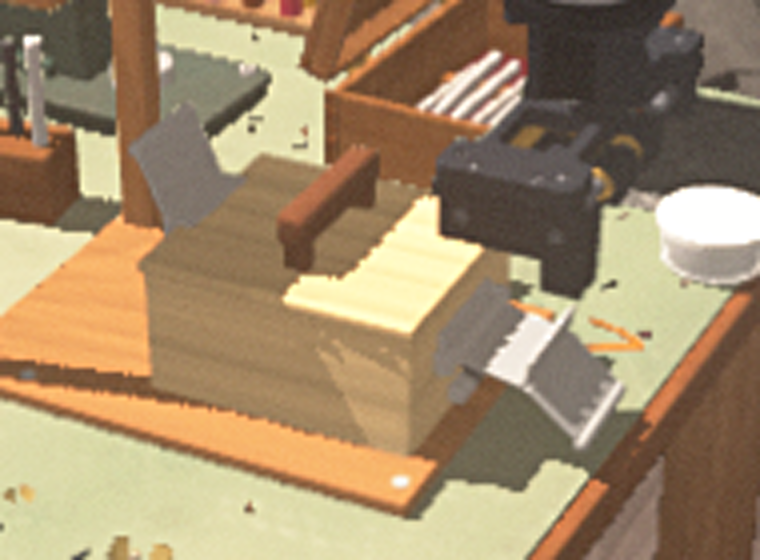

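The near clip is fully open. I'll go up, then lean 35° at a stand-off on the approach line to the far clip.

>>> {"fn": "carry_out", "kwargs": {
  "increments": [
    [0,0,50,0,0,0,0],
    [0,0,100,0,0,0,0],
    [10,0,130,0.008,-0.14,0,0],
    [40,1,140,0.017,-0.28,0,0],
    [75,2,140,0.026,-0.42,0,0],
    [110,4,130,0.034,-0.56,0,0],
    [127,5,118,0.037,-0.609,0,0],
    [127,5,118,0.037,-0.609,0,0]
  ]
}}

```text
clock: 4.1
position: [514.8, 257.6, 209.1]
eef_rot: [-125.3, -0.0, 93.5]
contact_force: [0.3, 0.0, -0.1]
opening: 0.6
```

Run:
```python
from h import *
np.set_printoptions(precision=2,suppress=True)
s=env.sense(); print(s['clock'],s['position'],s['eef_rot'],s['q'],s['contact_force'])
im,c=snap('scene','scene3.png'); cv2.imwrite('pics/s3c.png',cv2.resize(im[110:330,170:390,::-1],None,fx=2.7,fy=2.7,interpolation=cv2.INTER_CUBIC))
```

```text
4.1 [514.84 257.57 209.13] [-125.29   -0.02   93.52] [-64.81  16.81  24.9  128.44  61.69  16.37  -6.14] [ 0.3   0.04 -0.1 ]
```

View pics/s3c.png

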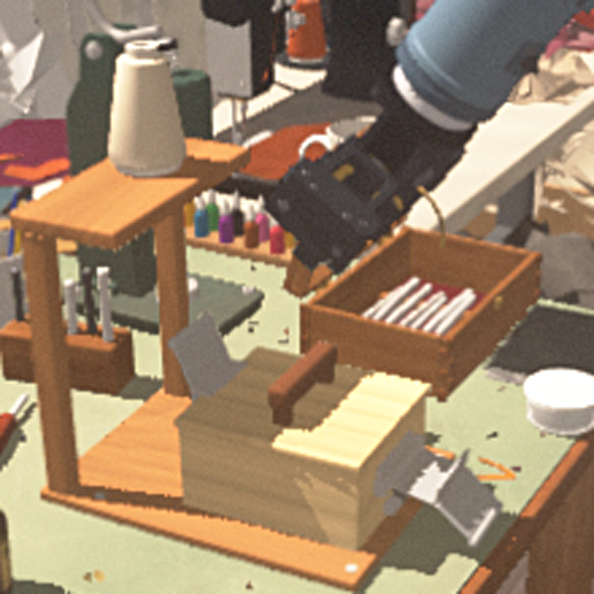

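The lean is right and clear of the shelf and bar. Now I'll approach along the tool axis.

>>> {"fn": "carry_out", "kwargs": {
  "increments": [
    [20,1,-28,0,0,0,0],
    [40,2,-56,0,0,0,0],
    [55,3,-78,0,0,0,0],
    [65,4,-93,0,0,0,0],
    [73,4,-105,0,0,0,0],
    [73,4,-105,0,0,0,0]
  ]
}}

```text
clock: 4.75
position: [588.2, 260.7, 101.7]
eef_rot: [-125.2, 0.1, 93.5]
contact_force: [-0.0, -0.2, 0.2]
opening: 0.5
```

Run:
```python
from h import *
np.set_printoptions(precision=2,suppress=True)
s=env.sense(); print(s['clock'],s['position'],s['eef_rot'],s['q'],s['contact_force'])
im,c=snap('scene','scene4.png'); cv2.imwrite('pics/s4c.png',cv2.resize(im[180:300,200:350,::-1],None,fx=4,fy=4,interpolation=cv2.INTER_CUBIC))
```

```text
4.75 [588.23 260.72 101.71] [-125.21    0.11   93.47] [-47.1   33.63  11.94 121.8  108.07  13.69 -50.45] [-0.05 -0.17  0.18]
```

View pics/s4c.png

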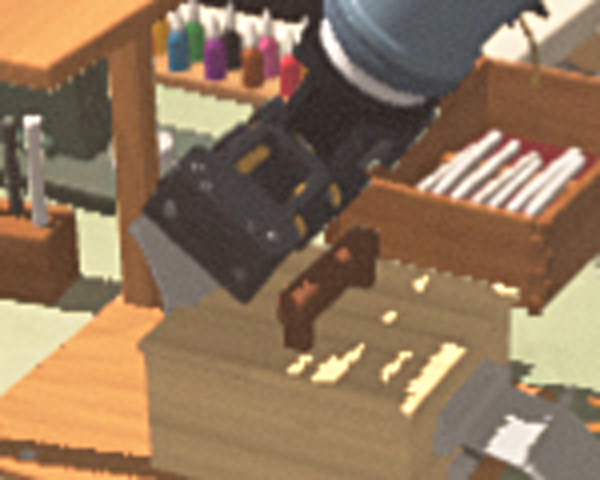

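>>> {"fn": "carry_out", "kwargs": {
  "increments": [
    [5,0,1,0,0,0,0],
    [10,1,2,0,0,0,0],
    [15,1,2,0,0,0,0],
    [20,1,2,0,0,0,0],
    [25,1,2,0,0,0,0]
  ]
}}

```text
clock: 5.3
position: [611.6, 263.1, 104.4]
eef_rot: [-125.1, 0.0, 93.6]
contact_force: [-5.5, 0.4, -0.8]
opening: 0.3
```

Run:
```python
from h import *
np.set_printoptions(precision=2,suppress=True)
s=env.sense(); print(s['clock'],s['position'],s['eef_rot'],s['q'],s['contact_force'])
```

```text
5.3 [611.61 263.1  104.36] [-125.12    0.01   93.62] [-45.37  34.53  11.89 118.8  102.5   12.22 -43.28] [-5.48  0.43 -0.8 ]
```

Contact at 5.5 N. Joint 6 is getting close to its limit, so I'll ease the lean slightly while pushing on.

>>> {"fn": "carry_out", "kwargs": {
  "increments": [
    [5,0,0,0,0.02,0,0],
    [10,1,-1,-0.001,0.04,0,0],
    [15,1,-3,-0.002,0.05,0,0],
    [20,1,-5,-0.003,0.06,0,0]
  ]
}}

```text
clock: 5.7
position: [632.5, 264.2, 100.2]
eef_rot: [-121.7, -0.0, 93.6]
contact_force: [-0.5, 1.1, -0.0]
opening: 0.4
```

Run:
```python
from h import *
np.set_printoptions(precision=2,suppress=True)
s=env.sense(); print(s['clock'],s['position'],s['eef_rot'],s['q'],s['contact_force'])
im,c=snap('scene','scene5.png'); cv2.imwrite('pics/s5c.png',cv2.resize(im[180:300,200:350,::-1],None,fx=4,fy=4,interpolation=cv2.INTER_CUBIC))
```

```text
5.7 [632.51 264.18 100.22] [-121.74   -0.04   93.6 ] [-38.75  35.46   6.48 113.73  75.15  12.26 -12.67] [-0.5   1.15 -0.05]
```

View pics/s5c.png

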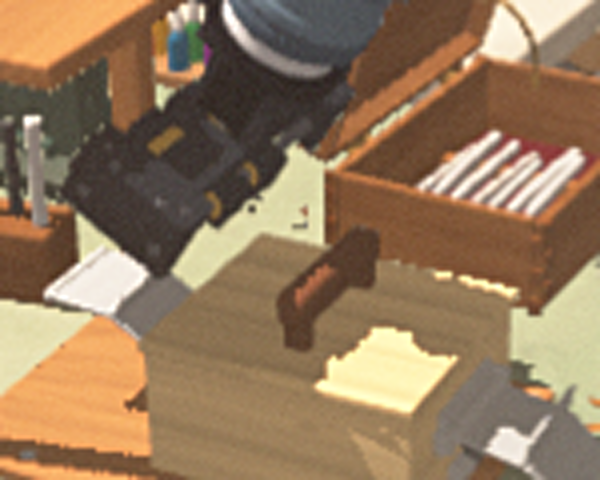

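The force has dropped off and the tab has swung outward. I'll withdraw along the tool axis and look.

>>> {"fn": "carry_out", "kwargs": {
  "increments": [
    [-16,-1,25,0,0,0,0],
    [-36,-2,56,0,0,0,0],
    [-56,-3,88,0,0,0,0],
    [-76,-4,119,0,0,0,0],
    [-90,-5,130,0,0,0,0],
    [-90,-5,130,0,0,0,0]
  ]
}}

```text
clock: 6.35
position: [543.4, 259.3, 232.9]
eef_rot: [-122.0, -0.1, 93.6]
contact_force: [-0.8, -0.5, -0.3]
opening: 0.7
```

Run:
```python
from h import *
np.set_printoptions(precision=2,suppress=True)
s=env.sense(); print(s['clock'],s['position'],s['eef_rot'],s['q'],s['contact_force'])
im,c=snap('scene','scene6.png'); cv2.imwrite('pics/s6c.png',cv2.resize(im[180:330,170:360,::-1],None,fx=4,fy=4,interpolation=cv2.INTER_CUBIC))
```

```text
6.35 [543.4  259.26 232.94] [-121.96   -0.13   93.59] [-32.75  15.88  -7.89 120.47  51.94  26.13   9.72] [-0.77 -0.47 -0.28]
```

View pics/s6c.png

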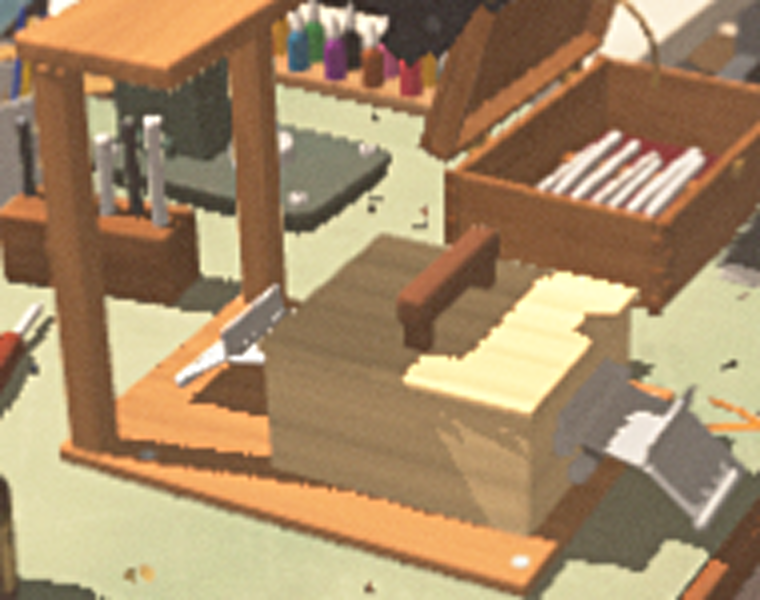

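Both clips are fully off and the lid is undisturbed. Before gripping the bar I need the height of the gripper's box against the shelf edge.

Run:
```python
from h import *
np.set_printoptions(precision=1,suppress=True)
im,c=load('scene1.png')
for xx in (414,489):
  for z in (302,340,350,360,380):
    for yy in (347,):
      p=proj(c,(xx,yy,z))[0]; print(xx,yy,z,p,(p-[240,80])*4)
```

```text
414 347 302 [307.8 184.9] [271.2 419.6]
414 347 340 [307.9 163.6] [271.7 334.3]
414 347 350 [307.9 157.9] [271.8 311.4]
414 347 360 [308.  152.1] [271.8 288.3]
414 347 380 [308.  140.4] [272.  241.6]
489 347 302 [269.8 177.6] [119.  390.2]
489 347 340 [269.2 157. ] [116.9 307.8]
489 347 350 [269.1 151.4] [116.3 285.7]
489 347 360 [268.9 145.9] [115.8 263.4]
489 347 380 [268.7 134.6] [114.6 218.4]
```

The box measures about 40 mm tall, so at grip height its top is at z about 200, below the shelf's 235. I'll straighten up away from the shelf first, then turn the jaws along crate x.

>>> {"fn": "carry_out", "kwargs": {
  "increments": [
    [-20,-1,5,-0.008,0.13,0,0],
    [-40,-2,10,-0.016,0.26,0,10],
    [-65,-3,10,-0.024,0.39,0,30],
    [-65,-3,10,-0.032,0.52,0,50],
    [-65,-3,10,-0.034,0.558,0,60],
    [-65,-3,10,-0.034,0.558,0,60]
  ]
}}

```text
clock: 7.0
position: [481.2, 254.5, 240.0]
eef_rot: [-89.8, -0.0, 93.3]
contact_force: [-0.4, 0.5, 0.1]
opening: 38.4
```

>>> {"fn": "carry_out", "kwargs": {
  "increments": [
    [0,0,0,0,0,-0.14,60],
    [0,0,0,0,0,-0.28,60],
    [0,0,0,0,0,-0.42,60],
    [0,0,0,0,0,-0.56,60],
    [0,0,0,0,0,-0.7,60],
    [0,0,0,0,0,-0.84,60]
  ]
}}

```text
clock: 7.6
position: [480.8, 254.1, 238.9]
eef_rot: [-89.9, 0.0, 44.8]
contact_force: [0.2, 0.2, 0.0]
opening: 60.1
```

Run:
```python
from h import *
np.set_printoptions(precision=2,suppress=True)
s=env.sense(); print(s['clock'],s['position'],s['eef_rot'],s['q'],s['contact_force'],s['opening'])
```

```text
7.6 [480.76 254.07 238.92] [-89.87   0.    44.82] [-23.32  20.93 -11.57 103.83   4.82  55.75   7.96] [0.19 0.16 0.04] 60.07723065459506
```

>>> {"fn": "carry_out", "kwargs": {
  "increments": [
    [0,0,0,0,0,-0.14,60],
    [0,0,0,0,0,-0.28,60],
    [0,0,0,0,0,-0.42,60],
    [0,0,0,0,0,-0.56,60],
    [0,0,0,0,0,-0.7,60],
    [0,0,0,0,0,-0.722,60],
    [0,0,0,0,0,-0.722,60]
  ]
}}

```text
clock: 8.3
position: [480.3, 253.9, 238.3]
eef_rot: [-89.9, 0.0, 3.6]
contact_force: [1.4, -0.7, -0.0]
opening: 60.0
```

Run:
```python
from h import *
np.set_printoptions(precision=2,suppress=True)
s=env.sense(); print(s['clock'],s['position'],s['eef_rot'],s['q'])
im,c=snap('wrist','w7.png'); im2,c2=snap('top','top7.png')
cv2.imwrite('pics/t7c.png',cv2.resize(im2[120:300,180:350,::-1],None,fx=3,fy=3,interpolation=cv2.INTER_CUBIC))
```

```text
8.3 [480.33 253.94 238.29] [-89.94   0.     3.63] [-29.75  20.44  -3.54 104.36   1.44  55.21 -30.26]
```

View pics/w7.png

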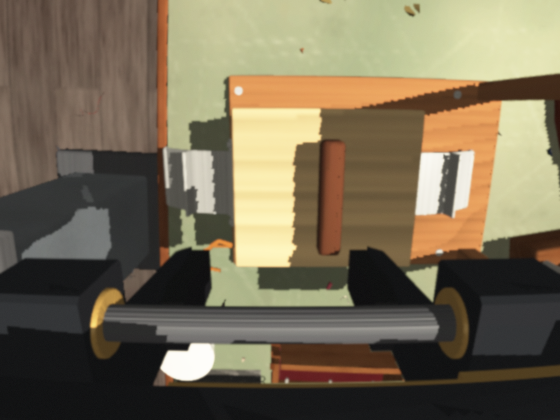

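View pics/t7c.png

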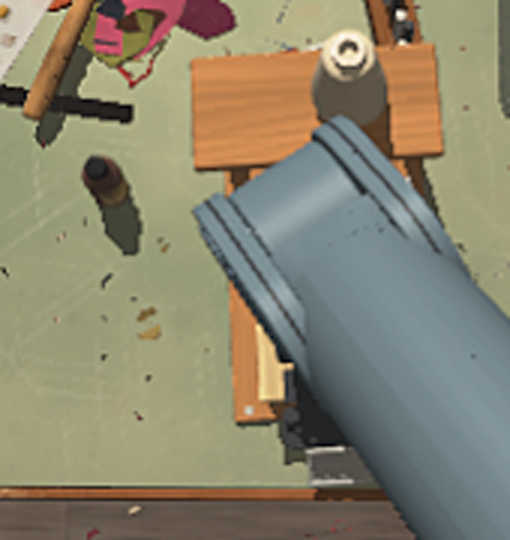

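Wrist view: the bar runs from (333,142) to (331,252), about 22 px wide, and both clips are splayed open. Lid edges are at u 232–423. Now to measure the bar.

Run:
```python
from h import *
np.set_printoptions(precision=1,suppress=True)
im,c=load('w7.png'); 
h=cv2.cvtColor(im,cv2.COLOR_RGB2HSV).astype(int); r=h[130:262,310:356]; m=((r[:,:,0]<9)|(r[:,:,0]>172))&(r[:,:,1]>150)
m=m.astype(np.uint8); n,l,st,ce=cv2.connectedComponentsWithStats(m); k=1+st[1:,4].argmax(); print(st[k],ce[k])
pts=np.argwhere(l==k)[:,::-1]+[310,130]; rc=cv2.minAreaRect(pts.astype(np.float32)); print(rc)
for z in (111,120): print(z,onz(c,ce[k]+[310,130],z),onz(c,(333,141),z),onz(c,(331,253),z),onz(c,(320,195),z),onz(c,(343,195),z))
# triangulate ends w7 vs top0
_,ct=load('top0.png'); t=lambda u,v:((u+.5)/4-.5+230,(v+.5)/4-.5+120)
print(tri([(c,(333,142)),(ct,t(175,405))]),tri([(c,(331,252)),(ct,t(303,397))]))
```

```text
[13 28  2  2  3] [13.7 28.3]
((323.7500305175781, 158.25), (1.4142134189605713, 0.7071067094802856), 45.0)
111 [510.6 288.3 111. ] [516.4 301.7 111. ] [523.8 212.5 111. ] [510.4 259.9 111. ] [528.3 261.  111. ]
120 [509.4 289.4 120. ] [515.  302.3 120. ] [522.2 216.1 120. ] [509.3 261.9 120. ] [526.5 263.  120. ]
(array([518.9, 300.8, 112.7]), [2.7034267940669348, 2.7034267940668086]) (array([524.8, 214.9, 115.2]), [1.7343072275084215, 1.734307227508229])
```

The bar centre is at about (519.5, 258) with its top about 115–119, matching the lid model. I'll descend with an 8° lean to keep the box off the shelf edge, then straighten at grip height.

>>> {"fn": "carry_out", "kwargs": {
  "increments": [
    [0,0,-40,0.008,-0.14,0,60],
    [10,1,-80,0.008,-0.14,0,60],
    [25,2,-98,0.008,-0.14,0,60],
    [39,4,-105,0.008,-0.14,0,60],
    [39,4,-120,0.008,-0.14,0,60],
    [39,4,-132,0.008,-0.14,0,60],
    [39,4,-132,0.008,-0.14,0,60]
  ]
}}

```text
clock: 9.1
position: [519.1, 257.6, 105.5]
eef_rot: [-90.0, -7.9, 3.7]
contact_force: [0.1, 0.3, -0.3]
opening: 60.1
```

Run:
```python
from h import *
np.set_printoptions(precision=2,suppress=True)
s=env.sense(); print(s['clock'],s['position'],s['eef_rot'],s['contact_force'])
im,c=snap('scene','s8.png'); cv2.imwrite('pics/s8c.png',cv2.resize(im[130:320,170:360,::-1],None,fx=3,fy=3,interpolation=cv2.INTER_CUBIC))
```

```text
9.1 [519.12 257.62 105.53] [-90.01  -7.93   3.65] [ 0.13  0.26 -0.33]
```

View pics/s8c.png

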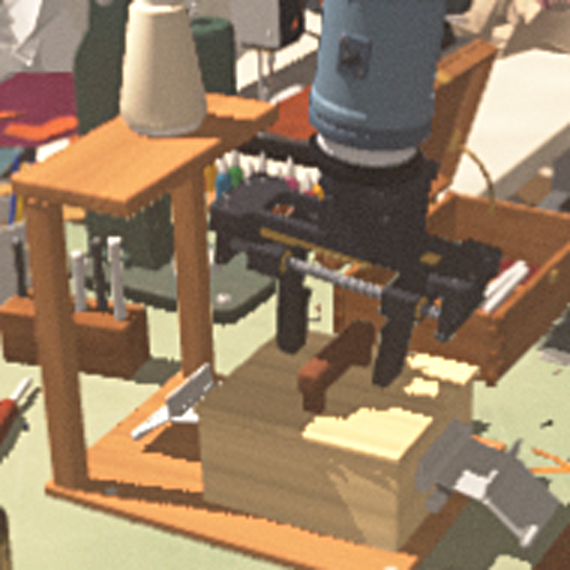

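The fingers straddle the bar and the box is below the shelf. Next I'll straighten, lower to about 95 and close.

>>> {"fn": "carry_out", "kwargs": {
  "increments": [
    [0,0,-3,-0.003,0.05,0,60],
    [0,0,-7,-0.006,0.1,0,60],
    [0,0,-10,-0.008,0.138,0,60],
    [0,0,-10,-0.008,0.138,0,60],
    [0,0,-10,-0.008,0.138,0,60]
  ]
}}

```text
clock: 9.65
position: [519.8, 258.0, 97.1]
eef_rot: [-89.9, -0.2, 3.6]
contact_force: [0.2, 0.7, -0.1]
opening: 60.2
```

>>> {"fn": "carry_out", "kwargs": {
  "increments": [
    [0,0,0,0,0,0,30],
    [0,0,0,0,0,0,10],
    [0,0,0,0,0,0,10],
    [0,0,0,0,0,0,10],
    [0,0,0,0,0,0,10],
    [0,0,0,0,0,0,10]
  ],
  "squeeze": 30
}}

```text
clock: 10.25
position: [519.8, 258.1, 97.1]
eef_rot: [-89.9, -0.2, 3.6]
contact_force: [0.5, 0.2, 0.8]
opening: 17.9
```

Gripped: opening 17.9 mm against an 18 mm bar. Small lift, then back from the shelf, then up. Meanwhile I'll pick a clean landing area.

>>> {"fn": "carry_out", "kwargs": {
  "increments": [
    [0,0,4,0,0,0,10],
    [0,0,8,0,0,0,10],
    [-5,0,14,0,0,0,10],
    [-20,-1,20,0,0,0,10],
    [-40,-2,26,0,0,0,10],
    [-50,-3,50,0,0,0,10],
    [-50,-3,70,0,0,0,10],
    [-50,-3,70,0,0,0,10]
  ]
}}

```text
clock: 11.05
position: [470.9, 256.2, 169.8]
eef_rot: [-89.8, -0.4, 3.7]
contact_force: [0.5, -1.2, -2.8]
opening: 17.4
```

Run:
```python
from h import *
np.set_printoptions(precision=1,suppress=True)
s=env.sense(); print(s['clock'],s['position'],s['eef_rot'],s['contact_force'],s['opening'],s['moment'])
snap('wrist','w9.png'); im2,c2=snap('scene','s9.png')
im,ct=load('top0.png'); im=im[:,:,::-1].copy()
a=np.radians(3.44);R=np.array([[np.cos(a),-np.sin(a)],[np.sin(a),np.cos(a)]])
for cx,cy,col in [(480,455,(255,0,0)),(500,445,(0,0,255))]:
    q=[np.r_[np.array([cx,cy])+R@np.array(k),0] for k in [(78,68),(78,-68),(-78,-68),(-78,68)]]
    cv2.polylines(im,[proj(ct,q).astype(int)],True,col,1)
    print(proj(ct,q))
cv2.imwrite('pics/t9c.png',cv2.resize(im[130:310,120:330],None,fx=3.5,fy=3.5,interpolation=cv2.INTER_CUBIC))
print(onz(ct,(220,281),0),onz(ct,(128,268),0))
```

```text
11.05 [470.9 256.2 169.8] [-89.8  -0.4   3.7] [ 0.5 -1.2 -2.8] 17.44732445002907 [-0.1  0.   0. ]
[[200.8 216.5]
 [245.6 213.8]
 [247.5 266.1]
 [201.6 268.7]]
[[204.3 210. ]
 [249.  207.2]
 [251.1 259.3]
 [205.2 261.9]]
[362.8 462.2   0. ] [397.8 741.9   0. ]
```

View pics/t9c.png

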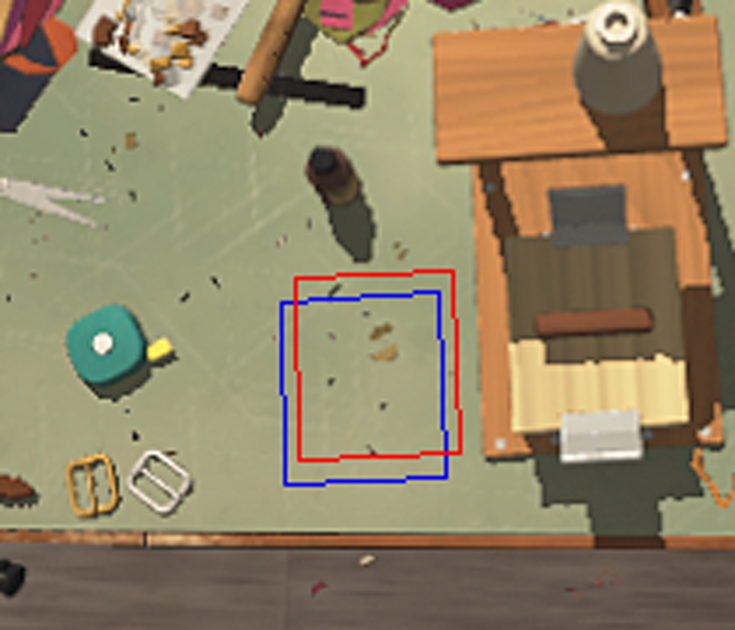

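View pics/s9.png

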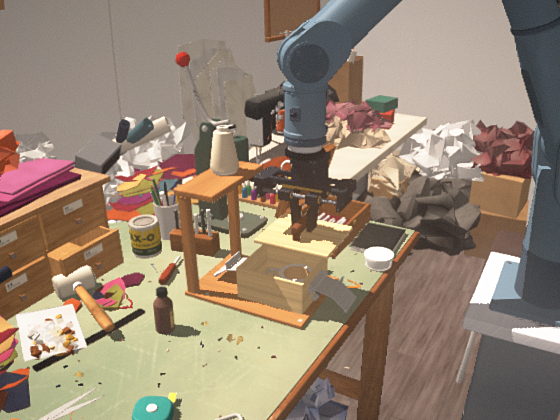

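View pics/w9.png

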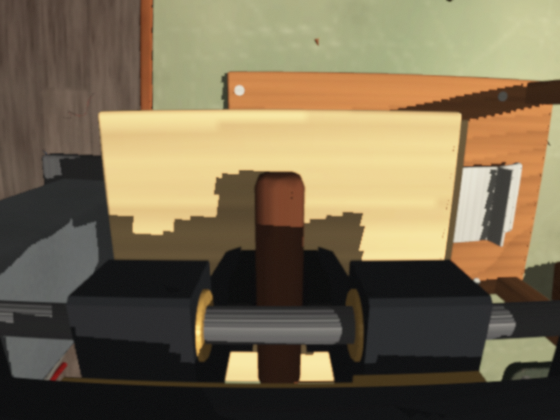

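The lid is held level (lifted 73 mm), and the landing area (blue outline) is clear of the bottle and base board. Carrying it left.

>>> {"fn": "carry_out", "kwargs": {
  "increments": [
    [2,25,0,0,0,0,10],
    [5,60,0,0,0,0,10],
    [8,95,0,0,0,0,10],
    [11,130,0,0,0,0,10],
    [13,165,0,0,0,0,10],
    [14,190,0,0,0,0,10],
    [14,199,-10,0,0,0,10],
    [14,199,-30,0,0,0,10]
  ]
}}

```text
clock: 11.95
position: [483.5, 455.6, 136.1]
eef_rot: [-89.8, -0.2, 3.7]
contact_force: [-0.2, -0.7, -3.1]
opening: 18.0
```

>>> {"fn": "carry_out", "kwargs": {
  "increments": [
    [0,0,-30,0,0,0,10],
    [0,0,-60,0,0,0,10],
    [0,0,-80,0,0,0,10],
    [0,0,-95,0,0,0,10],
    [0,0,-100,0,0,0,10],
    [0,0,-100,0,0,0,10]
  ]
}}

```text
clock: 12.55
position: [483.3, 454.8, 35.2]
eef_rot: [-89.9, -0.2, 3.7]
contact_force: [0.6, -0.2, -1.8]
opening: 17.9
```

Run:
```python
from h import *
np.set_printoptions(precision=1,suppress=True)
s=env.sense(); print(s['clock'],s['position'],s['eef_rot'],s['contact_force'],s['opening'],s['moment'])
im2,c2=snap('scene','s10.png')
```

```text
12.55 [483.3 454.8  35.2] [-89.9  -0.2   3.7] [ 0.6 -0.2 -1.8] 17.913021912565984 [-0.   0.1 -0. ]
```

View pics/s10.png

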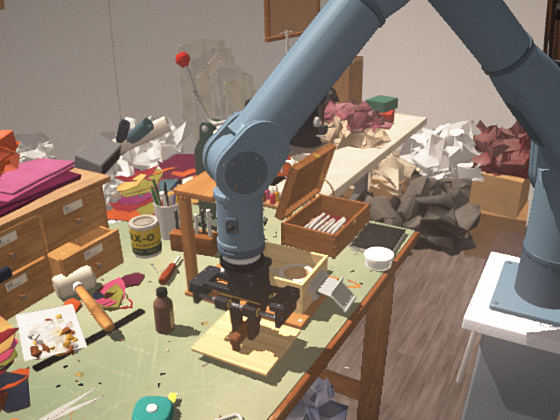

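The lid is about 12 mm above the table and level, with the bottle clear. Slow lowering to contact now.

>>> {"fn": "carry_out", "kwargs": {
  "increments": [
    [0,0,-3,0,0,0,10],
    [0,0,-6,0,0,0,10],
    [0,0,-9,0,0,0,10],
    [0,0,-11,0,0,0,10],
    [0,0,-12,0,0,0,10],
    [0,0,-12,0,0,0,10]
  ]
}}

```text
clock: 13.2
position: [483.8, 455.4, 24.1]
eef_rot: [-89.8, -0.2, 3.7]
contact_force: [-0.7, -0.1, -3.3]
opening: 17.6
```

>>> {"fn": "carry_out", "kwargs": {
  "increments": [
    [0,0,-1,0,0,0,10],
    [0,0,-2,0,0,0,10],
    [0,0,-3,0,0,0,10],
    [0,0,-3,0,0,0,10]
  ]
}}

```text
clock: 13.6
position: [483.9, 455.6, 23.1]
eef_rot: [-89.8, -0.3, 3.7]
contact_force: [-4.3, -3.1, 13.1]
opening: 17.3
```

The table is carrying it: the vertical force went from −3 to +13 N. Releasing now, then straight up.

>>> {"fn": "carry_out", "kwargs": {
  "increments": [
    [0,0,0,0,0,0,17],
    [0,0,0,0,0,0,25],
    [0,0,0,0,0,0,40],
    [0,0,0,0,0,0,50],
    [0,0,0,0,0,0,50]
  ]
}}

```text
clock: 14.1
position: [484.0, 455.6, 22.9]
eef_rot: [-89.8, -0.3, 3.7]
contact_force: [-0.4, 0.5, 0.1]
opening: 46.8
```

>>> {"fn": "carry_out", "kwargs": {
  "increments": [
    [0,0,10,0,0,0,50],
    [0,0,40,0,0,0,50],
    [0,0,85,0,0,0,50],
    [0,0,130,0,0,0,50],
    [-30,20,170,0,0,0,50],
    [-70,50,200,0,0,0,50],
    [-110,80,220,0,0,0,50],
    [-110,80,220,0,0,0,50]
  ]
}}

```text
clock: 14.9
position: [368.7, 540.8, 246.8]
eef_rot: [-89.4, -0.3, 4.1]
contact_force: [-1.1, 1.0, -0.5]
opening: 49.7
```

Run:
```python
from h import *
np.set_printoptions(precision=1,suppress=True)
s=env.sense(); print(s['clock'],s['position'],s['eef_rot'],s['contact_force'],s['opening'])
im2,c2=snap('scene','s11.png'); im,ct=snap('top','t11.png')
cv2.imwrite('pics/t11c.png',cv2.resize(im[130:310,120:380,::-1],None,fx=3,fy=3,interpolation=cv2.INTER_CUBIC))
```

```text
14.9 [368.7 540.8 246.8] [-89.4  -0.3   4.1] [-1.1  1.  -0.5] 49.71592239811891
```

View pics/s11.png

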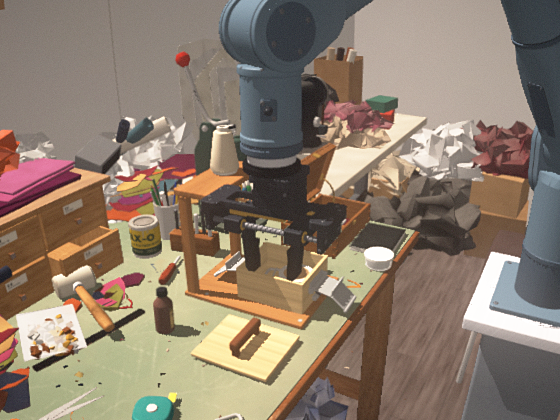

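View pics/t11c.png

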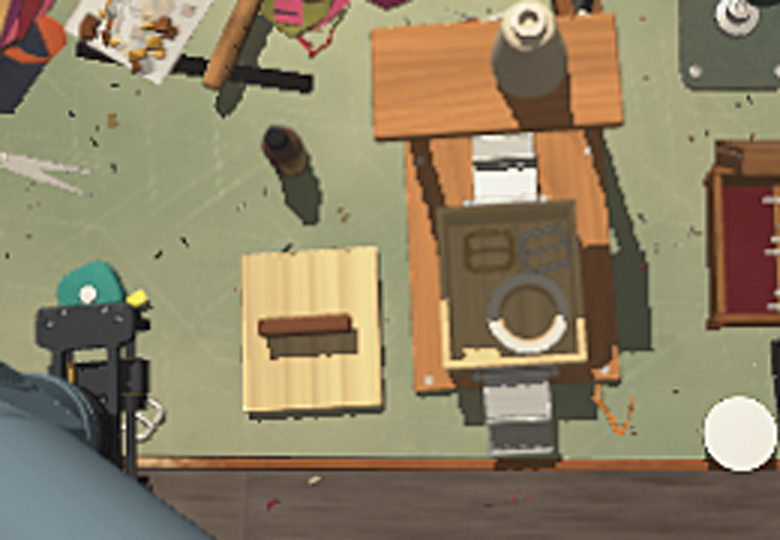

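The lid lies flat to the left, both clips are open, and the cone, pot and bottle look unmoved. One quick numerical check before handing in.

Run:
```python
from h import *
np.set_printoptions(precision=1,suppress=True)
_,ct=load('t11.png'); _,cs=load('s11.png')
t=lambda u,v:((u+.5)/3-.5+120,(v+.5)/3-.5+130)
P=[tri([(ct,t(*a)),(cs,b)]) for a,b in [((242,254),(193.5,348)),((380,247),(231,312)),((383,408),(299,342)),((244,412),(263,376))]]
for x,e in P: print(x,e[0])
m=np.mean([x for x,_ in P],0); print(m)
C=np.array([519,257.7]);a=np.radians(3.44); d=m[:2]-C; print('crate y',-d[0]*np.sin(a)+d[1]*np.cos(a))
a,_=load('top0.png'); b,_=load('t11.png')
for n,(x,y,w,h) in dict(cone=(270,125,45,35),bottle=(205,165,25,40),pot=(350,255,35,35)).items():
    A=cv2.cvtColor(a,6)[y:y+h,x:x+w].astype(np.float32);B=cv2.cvtColor(b,6)[y:y+h,x:x+w].astype(np.float32)
    print(n,cv2.phaseCorrelate(A,B))
```

```text
[554.7 522.3  21.9] 1.9567101123224515
[564.1 387.3  15.2] 0.33980412995120174
[408.9 384.   -3. ] 1.310698848313085
[404.6 516.9  17.5] 2.656312725071068
[483.1 452.6  12.9]
crate y 196.73449087942504
cone ((0.5004462868742614, 0.013996245420685227), 1.0020939491413259)
bottle ((0.36304089352923263, 0.0512461569384044), 0.9007691707611084)
pot ((0.0018358715518829172, 0.002599206266946652), 1.0010212875534723)
```

Mean plate height is 12.9 mm (14 expected), but the near-right corner reads −3. That looks like a bad pixel pick, so I'll check it in an enlarged crop.

Run:
```python
from h import *
im,cs=load('s11.png'); cv2.imwrite('pics/s11c.png',cv2.resize(im[300:390,180:310,::-1],None,fx=6,fy=6,interpolation=cv2.INTER_CUBIC))
C=np.array([483.7,455.5]);a=np.radians(3.6);R=np.array([[np.cos(a),-np.sin(a)],[np.sin(a),np.cos(a)]])
for k in [(78,68),(78,-68),(-78,-68),(-78,68)]:
    w=np.r_[C+R@np.array(k),14]; print(k,(proj(cs,w)[0]-[180,300])*6+2.5)
```

```text
(78, 68) [ 61.02215694 317.0993439 ]
(78, -68) [294.63015237  83.67049673]
(-78, -68) [719.45511162 209.1800861 ]
(-78, 68) [516.19636274 476.17653405]
```

View pics/s11c.png

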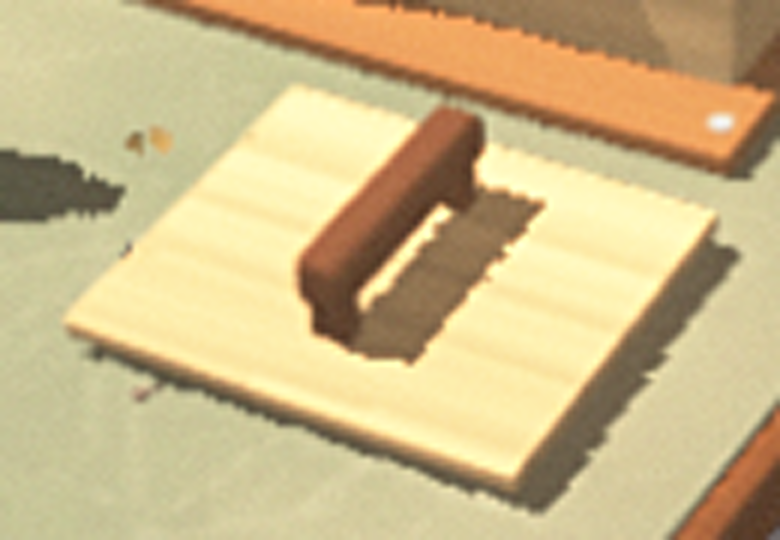

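All four corners, seen at (68,322), (292,88), (717,212) and (515,482), lie within about 1 image pixel of the flat-on-table prediction. The −3 was a bad pick. Handing in.

```bash
python3 -c "
from plant import env
print(env.sense()['contact_force']); print(env.job_done())"
```

```text
[-0.38490143 -0.08516235  1.07106496]
the job is handed in; nothing more can be done
None
```

Both clips are flipped off and the lid is lying flat on the table to the left of the crate. I handed the job in at about 15 s of the 54 s; it reports no verdict.

**What I did:** I pushed the near clip off with an upright closed gripper and the far clip with the tool leaned about 35° under the shelf. Each tab met the finger at about 6 N, and the force was gone once the clip snapped over. I then gripped the bar across x (opening about 18 mm), lifted the lid and drew it back from the shelf. I carried it left and lowered it in the grip until the table took 13 N, then released it.

**Last checks:**
- **Clips:** both are seen fully open in the top view.
- **Lid position:** its centre is at about crate y = +197 mm. The four corners match a flat lid on the table to about 1 pixel.
- **Bystanders:** in the top view, the pot shows no shift. The cone and bottle show 0.5 px or less (about 1.5 mm, within noise).
- **Robot:** it stands clear, with about 1 N residual force.

**Disagreement:** one triangulated corner height read −3 mm against the 14 mm expected. The other three were 15 to 22 mm. The enlarged view showed a poorly picked pixel, not a tilted lid.

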